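Roll-test push rods on the check plate and scrap the bent ones

ROBOT

A 6-joint arm with a two-finger parallel gripper is mounted at the origin on the work surface. World frame = base frame: x ahead of the robot, y to its left, z up, the work surface at z = 0. Lengths are in m, angles in rad, forces in N, time in s.
With the tool pointing down it reaches from about 0.425 to 0.925 m from the base axis. Payload 12.5 kg.
Tool frame: the origin (TCP) lies at the very end of the fingers, on their centre line; the grasp point (between the pads) lies 19 mm behind it; z points along the fingers, x is the direction in which the jaws open and shut, and the axes are right-handed (so a half turn about z gives the same grasp; the last joint's range is limited). The gripper opens to 85 mm and grips with 20 to 120 N. Pads are 22 mm wide; open, the fingers measure 114 mm over their backs; the gripper's body (76 mm by 85 mm) begins 54 mm behind the grasp point. The pads swing forward as they close: fully open they stand 13 mm farther back than shut.
Start: joints at [1.201, 0.491, 1.559, -0, 1.092, -0.106], TCP at [0.163, 0.603, 0.231] pointing down, gripper open.
Joint ranges: [-3.1, 3.1], [-0.84, 2.19], [0.05, 2.79], [-1.13, 4.28], [0.06, 2.93], [-2.69, 2.69]. Speed limits (rad/s): [2.22, 2.22, 2.79, 3.14, 3.14, 3.14].

INTERFACE

Orientations are given as a rotation vector (axis times angle).
In Python, from station import readout, read_camera, camera_model, job gives the robot as it stands.
- The arm moves only by the tool apply_moves, never from a script. Its argument "series" is a list of rows, each a list of 3 entries, a list of its own where there are three numbers: the shift along the tool's x, y, z in cm, then the turn about the tool's z in rad, then the opening, from 0 (shut) to 1 (fully open). In form: [[[x, y, z], roll, gripper], ...]. A call has 1 to 20 rows; each row shifts and turns the pose as measured when the row begins, along the tool's axes as they then stand; what a row does not reach is not made up. A row lasts 1/8 s, in which the tool goes at most 62.5 mm and 10.7 degrees, less where a joint would pass 70% of its speed; a pose out of reach is approached as far as the arm can. A call with a gripper value outside its range is refused whole. The fingers move at their own pace and stop on an object; "newtons" is the grip in N (left out, the last holds). Time passes only in rows, so rows that do not move let the fingers close. It gives the time, the measured TCP pose, the force and the opening at its end, in the units of the state.
- readout.get_obs(): the state, without advancing time (a new reading comes with each control period).
- read_camera(name): name is "scene" or "top" or "wrist"; returns the picture (420x560x3 uint8, blue, green, red); there is no depth.
- camera_model(name): a dict with "fx", "fy", "cx", "cy" (pixels), "rvec" (rotation vector, rad) and "tvec" (3), from world to camera coordinates, as OpenCV has them. Camera axes: x right, y down, z forward; pixel columns grow to the right and rows downward; lengths in m; the calibration is good to about 2 mm. The wrist camera is an equidistant fisheye: a pixel r from the principal point sees the ray r / f radians off the axis. A picture is of the moment at which its call begins: read the wrist's pose just before it. camera_model takes no time and is no camera call; for the wrist camera it gives the pose at the moment of the call.
- job.finish_job(): hands the job in, once; it reports no verdict.
The state is a dict: "clock": time; "joint_pos": joint angles; "joint_vel": joint speeds; "effort": joint torques, N m; "tool_pos": TCP position; "tcp_rot": TCP orientation; "contact_force": force on the tool from outside, world axes, zero at the start; "moment": the same for the moment, N m; "width": finger opening in m.
Only numpy, scipy, OpenCV 4.12 (cv2) and the standard library are available. Lean on these libraries where they do the work, as an engineer would, in place of code of your own. Each camera call takes 0.05 s, during which the arm holds its last target.

TASK

Roll-test the three washed push rods, one at a time: take each from the sloping rinse rack, lay it across the sloping blue-framed check plate and let go. A straight rod rolls down by itself into the tray at the foot and stays there (never put one into the tray by hand); one that will not roll is bent, so lift it off the plate and put it in the red scrap bin before trying the next. Leave the piston, the two tins and the wash bottle where they stand.

Things in the scene. Friction and masses are not known exactly. Their poses are not given: they have to be found in the camera images.
- plate: roll-check plate on its stand, fixed, 330 x 234 mm; origin on the bench under its middle, z up, x downhill. The ground steel plate (x -146 to 66 mm, 224 mm between side guides) slopes 8 degrees down to +x: top face at z = 60 mm at x = -40 mm, 75 at the upper end, 45 at the foot. The fence at the upper end and the side guides stand 8 to 10 mm above it
- plate_head (a point): point on the check plate's top face where a rod is best laid, along y: middle of the width, 42 mm downhill of the upper fence; axes as plate
- plate_tray (a point): middle of the floor of the tray at the foot of the check plate, which takes the rods that roll: x 70 to 146 mm in plate, rubber floor on the same slope, 16 mm below the plate, end wall 30 mm high; axes as plate. Over its far end a light bar 20 mm square spans x = 142 to 162, z = 121 to 143 mm, on posts at y = +-122 mm
- rack: rinse rack, fixed, 206 x 216 mm; origin on the bench under its middle, z up. Dark green sheet slopes 30 degrees, high at +x, 92 mm above the origin; 3 rows at y = -60, 0, 60 mm, ribs 10 mm high, lip at the lower end. The sheet is cut away below the rods' middle 90 mm. Over the upper end runs a rinse pipe (16 mm) along y at x = 94, z = 236 mm on two posts: draw rods out square to the slope. Rack and bin may swap sides
- scrap: red plastic scrap bin, open above, fixed, 230 mm along x, 140 mm along y, 65 mm high, walls and floor 4 mm; origin on the bench under its middle. Rods fit along its x
- rod1_mid (a point): middle, on the axis, of push rod 1 of 3 (all alike at a glance): steel tube 14 mm thick, 180 mm long, round ends, 80 to 170 g; x along the rod, at the start uphill at 30 degrees in any row of the rack. It is either straight, or bowed 6 mm sideways at the middle (bow along y, flat in the rack). Laid flat on the check plate a straight rod rolls off in about 1 s, a bowed one stays put
- rod2_mid (a point): middle, on the axis, of push rod 2 of 3 (all alike at a glance): steel tube 14 mm thick, 180 mm long, round ends, 80 to 170 g; x along the rod, at the start uphill at 30 degrees in any row of the rack. It is either straight, or bowed 6 mm sideways at the middle (bow along y, flat in the rack). Laid flat on the check plate a straight rod rolls off in about 1 s, a bowed one stays put
- rod3_mid (a point): middle, on the axis, of push rod 3 of 3 (all alike at a glance): steel tube 14 mm thick, 180 mm long, round ends, 80 to 170 g; x along the rod, at the start uphill at 30 degrees in any row of the rack. It is either straight, or bowed 6 mm sideways at the middle (bow along y, flat in the rack). Laid flat on the check plate a straight rod rolls off in about 1 s, a bowed one stays put
- piston: bystander: bare aluminium piston, 88 mm across, 88 mm high, standing loose beside the tray end; origin under its middle
- tin1: bystander: blue tin with a red band, 54 mm across, 75 mm high, loose; origin under its middle
- tin2: bystander: blue tin with a red band, 54 mm across, 75 mm high, loose; origin under its middle
- washbottle: bystander: cream wash bottle with a yellow cap, 64 mm across, 190 mm high, loose, standing beside the tray end; origin under its middle

How it is judged:
By the outcome, as a careful person would: the job done as asked, in the order asked, and still so for the second after the job is handed in, with the robot touching nothing.
It also fails if it takes over 72 s, if anything falls off the work surface, if the arm or the gripper's body presses on something with over 40 N, if the wrist force passes 120 N, or if a joint passes its speed limit or range.

## Working session

There is one attempt and no reset: what is moved stays moved. The work goes in short steps, Python scripts to look and compute and a tool call to move; the robot and the scene stay as the last step left them, time stands still between calls to the robot, and variables do not carry over. Pictures are saved under pics/ and viewed, and the job is handed in when it is done.

Besides the shell and the picture viewer there is one more tool, called after "Request:" by a JSON object that holds its "method" and its "body". apply_moves: Moves the arm, as the interface text tells. Its arguments: {"type":"object","properties":{"series":{"type":"array"},"newtons":{"type":"number"}},"required":["series"]}

```bash
ls; mkdir -p pics
python3 - <<'E'
from station import readout, read_camera, camera_model, job
import cv2
o=readout.get_obs(); print(o)
for n in ["scene","top","wrist"]:
    m=camera_model(n); print(n,m)
    cv2.imwrite(f"pics/{n}0.png",read_camera(n))
E
```

```text
pics
{'clock': 0.0, 'joint_pos': array([ 1.20140523e+00,  4.91577112e-01,  1.55942194e+00,  8.69813433e-06,
        1.09171246e+00, -1.05591797e-01]), 'joint_vel': array([-0.00124662, -0.00036817, -0.0004005 ,  0.00078461, -0.00027914,
       -0.0009822 ]), 'effort': array([-6.07801758e-04, -6.18457460e+01, -2.61585045e+01, -1.56868982e-04,
        4.14761234e-03, -8.48031277e-06]), 'tool_pos': array([0.16286219, 0.60318538, 0.23072631]), 'tcp_rot': array([ 2.49385022e+00,  1.90963164e+00, -1.50626558e-03]), 'contact_force': array([0.85950417, 0.48488064, 0.52219869]), 'moment': array([-0.03435512, -0.01870765,  0.0242677 ]), 'width': 0.08543946710296758}
scene {'fx': 487.19692632252594, 'fy': 487.19692632252594, 'cx': 275.9756812550834, 'cy': 216.03642842563409, 'rvec': array([ 2.36110336,  0.74336926, -0.27299613]), 'tvec': array([-0.45815589, -0.18225948,  1.49765396])}
top {'fx': 398.77524340859213, 'fy': 398.77524340859213, 'cx': 287.3251754004763, 'cy': 214.7305273417275, 'rvec': array([ 2.18505614, -2.21736615,  0.08216837]), 'tvec': array([0.02882637, 0.55380691, 1.13896109])}
wrist {'fx': 325.19226210127806, 'fy': 325.19226210127806, 'cx': 280.6323471442235, 'cy': 213.04949835016154, 'rvec': array([-2.28947679, -1.75583847, -0.27176605]), 'tvec': array([-0.62497969, -0.04068062,  0.37969147])}
```

View pics/scene0.png

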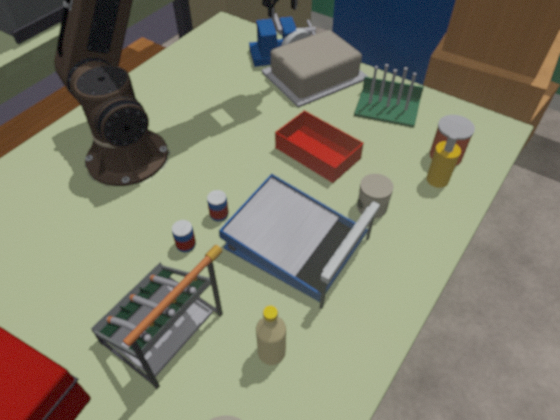

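View pics/top0.png

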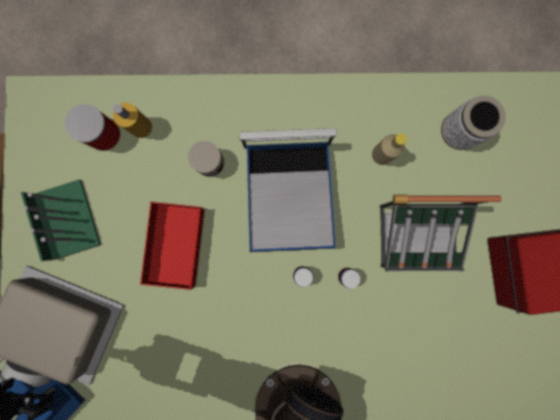

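View pics/wrist0.png

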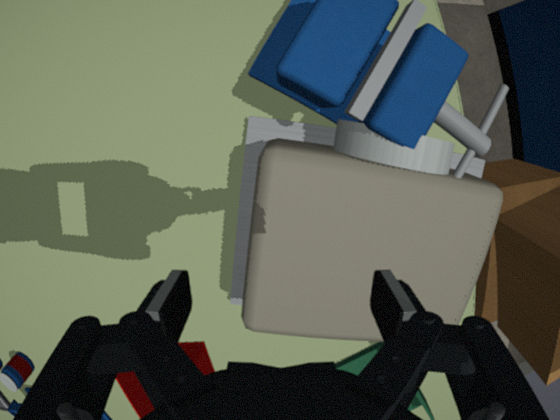

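Run:
```python
import cv2
t=cv2.imread("pics/top0.png"); s=cv2.imread("pics/scene0.png")
def c(im,x0,y0,x1,y1,k,n): cv2.imwrite("pics/"+n,cv2.resize(im[y0:y1,x0:x1],None,fx=k,fy=k,interpolation=cv2.INTER_CUBIC))
c(t,370,180,510,280,5.6,"t_rack.png"); c(t,230,120,350,260,4.2,"t_plate.png"); c(t,130,195,215,295,5,"t_bin.png")
c(s,80,240,240,390,4,"s_rack.png"); c(s,210,170,390,310,4,"s_plate.png")
```

```text
(no output)
```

View pics/t_rack.png

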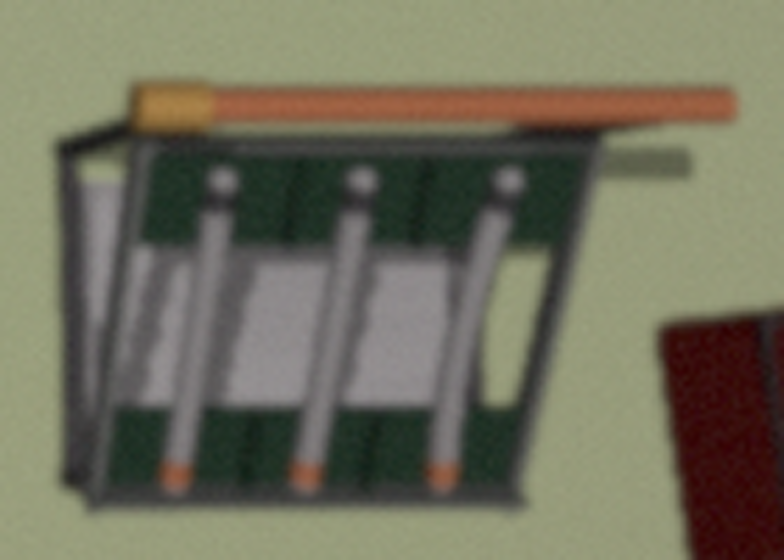

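View pics/t_plate.png

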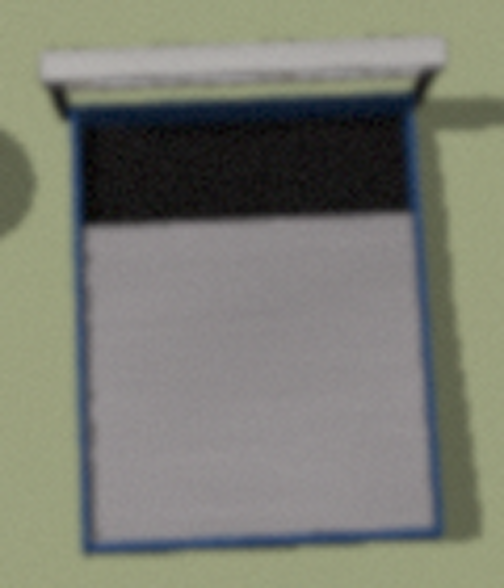

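View pics/t_bin.png

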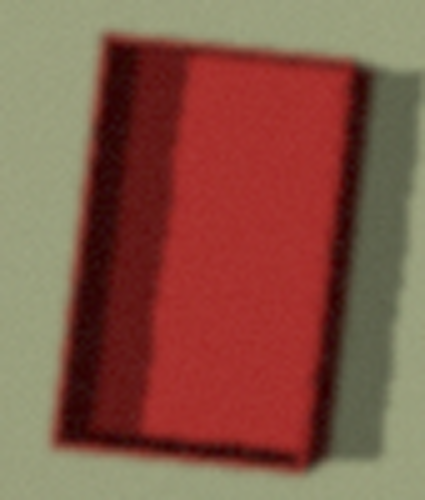

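View pics/s_rack.png

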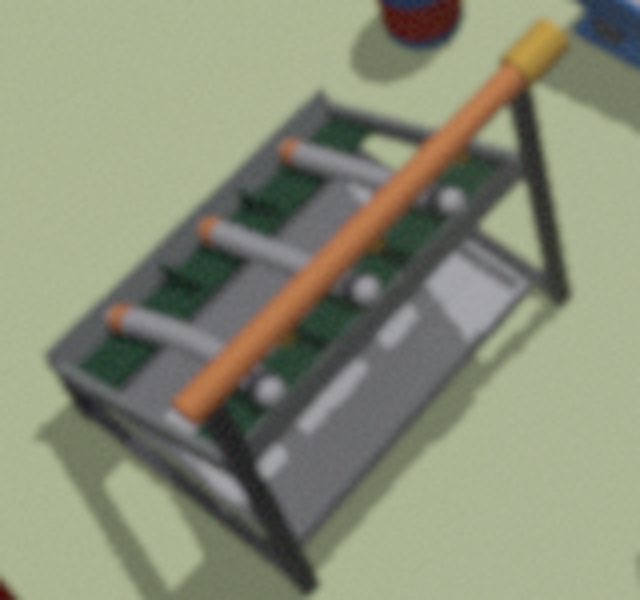

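View pics/s_plate.png

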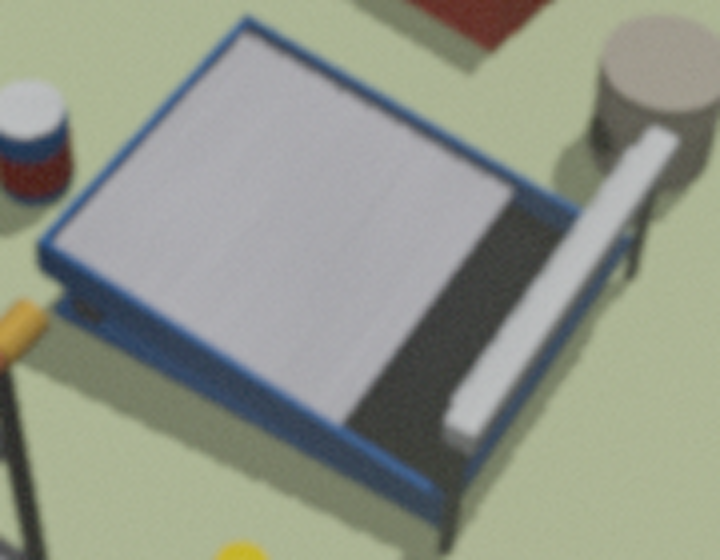

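```bash
cat > h.py <<'E'
import numpy as np, cv2
from scipy.optimize import least_squares
from station import readout, read_camera, camera_model, job
def proj(P,m):
    K=np.array([[m['fx'],0,m['cx']],[0,m['fy'],m['cy']],[0,0,1.]])
    return cv2.projectPoints(np.atleast_2d(np.array(P,float)),m['rvec'],m['tvec'],K,None)[0][:,0]
def uncrop(p,x0,y0,k): return (np.array(p,float)+.5)/k-.5+[x0,y0]
def fitpose(obs,g):
    # obs: list of (cam, localpts, px)
    ms={c:camera_model(c) for c in ('top','scene')}
    def f(q):
        c,s=np.cos(q[2]),np.sin(q[2]); r=[]
        for cam,L,px in obs:
            L=np.array(L,float); W=np.c_[q[0]+c*L[:,0]-s*L[:,1],q[1]+s*L[:,0]+c*L[:,1],L[:,2]]
            r.append(proj(W,ms[cam])-px)
        return np.concatenate(r).ravel()
    return least_squares(f,g)
def tri(pt,ps):
    ms=[camera_model(c) for c in ('top','scene')]
    f=lambda X: np.r_[proj(X,ms[0])[0]-pt,proj(X,ms[1])[0]-ps]
    r=least_squares(f,[.5,0,.1]); return r.x,r.fun
E
python3 - <<'E'
from h import *
np.set_printoptions(precision=4,suppress=True)
T=lambda p:uncrop(p,370,180,5.6); S=lambda p:uncrop(p,80,240,4)
for n,tl,tu,sl,su in [("L",(177,475),(222,182),(290,150),(450,200)),("M",(307,475),(362,182),(208,228),(366,290)),("R",(443,473),(509,180),(118,318),(268,390))]:
    a,ra=tri(T(tl),S(sl)); b,rb=tri(T(tu),S(su)); d=b-a
    print(n,a,b,np.linalg.norm(d),"slope",np.degrees(np.arctan2(d[2],np.hypot(*d[:2]))),"yaw",np.degrees(np.arctan2(d[1],d[0])),ra,rb)
P=[(66,112,45),(66,-112,45),(-146,112,75),(-146,-112,75)]
P=np.array(P)/1e3
r=fitpose([("top",P,uncrop([(85,222),(413,212),(97,543),(435,527)],230,120,4.2)),("scene",P[:2],uncrop([(513,190),(345,420)],210,170,4))],[.6,0,0])
print("plate",r.x,np.degrees(r.x[2]),r.fun)
B=np.array([(115,70,65),(115,-70,65),(-115,-70,65),(-115,70,65)])/1e3
r=fitpose([("top",B,uncrop([(105,37),(357,62),(308,468),(55,445)],130,195,5))],[.5,.3,0])
print("bin",r.x,np.degrees(r.x[2]),r.fun)
E
```

```text
L [ 0.4089 -0.292   0.063 ] [ 0.5492 -0.2931  0.1425] 0.16120811444651933 slope 29.54390669318457 yaw -0.44524338746381337 [0.0818 0.0923 0.1055 0.0094] [0.0566 0.0662 0.0717 0.0031]
M [ 0.4077 -0.3568  0.0632] [ 0.5486 -0.3581  0.1422] 0.1616376644530471 slope 29.27379093209282 yaw -0.5102800100089554 [0.1579 0.1753 0.1961 0.0215] [-0.0659 -0.0758 -0.08   -0.0052]
R [ 0.4073 -0.4254  0.0618] [ 0.5478 -0.4268  0.1435] 0.162554536929695 slope 30.18471292827006 yaw -0.5646222269007393 [0.2076 0.2267 0.2473 0.0325] [0.1826 0.2061 0.2116 0.0189]
plate [0.6085 0.0153 0.0417] 2.3887446948949997 [-1.5453  1.475  -0.8618 -0.3686 -1.2915  0.3279  0.0097 -0.5676  0.5059
 -0.1665 -1.7083  3.6274]
bin [ 0.4729  0.3424 -0.1168] -6.691202548701115 [-0.0801 -1.2109  0.1106 -1.0102  0.3042  1.3528 -0.3249  0.8128]
```

```bash
cat >> h.py <<'E'
def W(pose,L):
    L=np.array(L,float)/1e3; c,s=np.cos(pose[2]),np.sin(pose[2])
    return np.c_[pose[0]+c*L[:,0]-s*L[:,1],pose[1]+s*L[:,0]+c*L[:,1],L[:,2]]
def overlay(im,cam,lines,box,k,out):
    m=camera_model(cam); x0,y0,x1,y1=box
    v=cv2.resize(im[y0:y1,x0:x1],None,fx=k,fy=k,interpolation=cv2.INTER_CUBIC)
    for A in lines:
        p=((proj(A,m)-[x0,y0]+.5)*k-.5).round().astype(int); cv2.polylines(v,[p.reshape(-1,1,2)],False,(0,255,255),1)
    cv2.imwrite(out,v)
E
python3 - <<'E'
from h import *
pl=[0.6085,0.0153,0.0417]; b=[.4729,.3424,-.1168]; rk=[.479,-.357,-.008]
z=lambda x:(60-(x+40)*np.tan(np.radians(8)))
L=[W(pl,[(-146,112,z(-146)),(66,112,z(66)),(66,-112,z(66)),(-146,-112,z(-146)),(-146,112,z(-146))]),
W(pl,[(70,112,z(70)-16),(146,112,z(146)-16),(146,-112,z(146)-16),(70,-112,z(70)-16)]),
W(pl,[(142,122,143),(162,122,143),(162,-122,143),(142,-122,143),(142,122,143)]),
W(b,[(115,70,65),(115,-70,65),(-115,-70,65),(-115,70,65),(115,70,65)]),
W(b,[(111,66,4),(111,-66,4),(-111,-66,4),(-111,66,4),(111,66,4)]),
W(rk,[(94,-108,236),(94,108,236)]),W(rk,[(103,-108,0),(103,108,0),(-103,108,0),(-103,-108,0),(103,-108,0)])]
for y in (-60,0,60): L.append(W(rk,[(-78,y,58),(78,y,148)]))
overlay(cv2.imread("pics/top0.png"),"top",L,(130,120,510,300),2.1,"pics/ov_t.png")
overlay(cv2.imread("pics/scene0.png"),"scene",L,(80,110,400,400),2.05,"pics/ov_s.png")
print(proj([[0,0,0]],camera_model("top")),proj([[0,0,0]],camera_model("scene")))
E
```

```text
[[297.41791947 408.63046707]] [[126.93448171 156.74619258]]
```

View pics/ov_t.png

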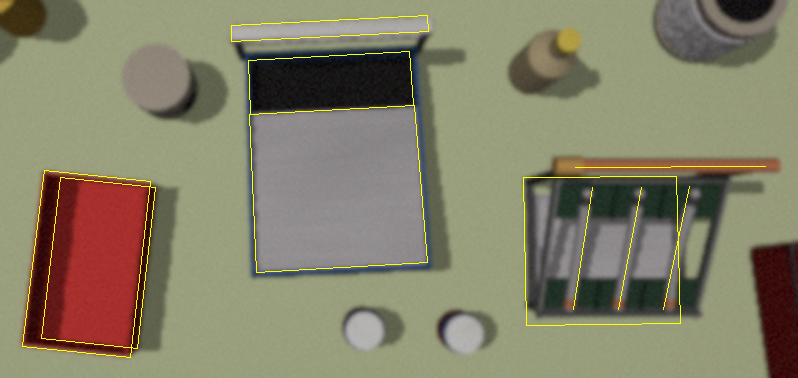

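View pics/ov_s.png

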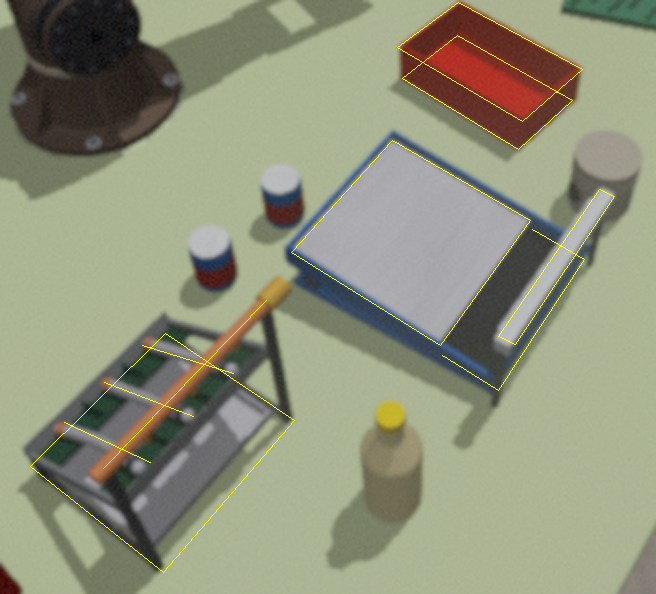

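```bash
cat >> h.py <<'E'
def pose():
    o=readout.get_obs(); R=cv2.Rodrigues(o['tcp_rot'])[0]
    return o,R
def plan(targets,smax=5.8):
    """targets: list of (x,y,z,theta_deg); prints rows in tool axes (cm), roll"""
    o,R=pose(); p=o['tool_pos'].copy(); th=np.degrees(np.arctan2(R[1,0],R[0,0]))
    print("now",p.round(4),"th",round(th,2),"F",o['contact_force'].round(1),"w",round(o['width'],4),"t",round(o['clock'],2))
    for x,y,z,t in targets:
        d=np.array([x,y,z])-p; n=int(max(np.ceil(np.linalg.norm(d)*100/smax),np.ceil(abs(t-th)/10),1))
        rows=[]
        for i in range(n):
            a=np.radians(th); c,s=np.cos(a),np.sin(a); e=d/n*100
            rows.append([[round(c*e[0]+s*e[1],2),round(s*e[0]-c*e[1],2),round(-e[2],2)],round(-np.radians(t-th)/n,3)])
            th+= (t-th)/(n-i)
        print(n,rows); p=np.array([x,y,z]); th=t
E
python3 -c "
from h import *
plan([(.44,.36,.27,75),(.52,0,.27,75),(.45,-.26,.27,75),(.45,-.26,.27,89.5)])"
```

```text
now [0.1629 0.6033 0.2309] th 74.89 F [-0.1 -1.1  0.8] w 0.0855 t 0.15
7 [[[np.float64(-2.32), np.float64(4.73), np.float64(-0.56)], np.float64(-0.0)], [[np.float64(-2.32), np.float64(4.73), np.float64(-0.56)], np.float64(-0.0)], [[np.float64(-2.33), np.float64(4.73), np.float64(-0.56)], np.float64(-0.0)], [[np.float64(-2.33), np.float64(4.73), np.float64(-0.56)], np.float64(-0.0)], [[np.float64(-2.33), np.float64(4.73), np.float64(-0.56)], np.float64(-0.0)], [[np.float64(-2.33), np.float64(4.72), np.float64(-0.56)], np.float64(-0.0)], [[np.float64(-2.33), np.float64(4.72), np.float64(-0.56)], np.float64(-0.0)]]
7 [[[np.float64(-4.67), np.float64(2.43), np.float64(-0.0)], np.float64(-0.0)], [[np.float64(-4.67), np.float64(2.43), np.float64(-0.0)], np.float64(-0.0)], [[np.float64(-4.67), np.float64(2.43), np.float64(-0.0)], np.float64(-0.0)], [[np.float64(-4.67), np.float64(2.43), np.float64(-0.0)], np.float64(-0.0)], [[np.float64(-4.67), np.float64(2.43), np.float64(-0.0)], np.float64(-0.0)], [[np.float64(-4.67), np.float64(2.43), np.float64(-0.0)], np.float64(-0.0)], [[np.float64(-4.67), np.float64(2.43), np.float64(-0.0)], np.float64(-0.0)]]
5 [[[np.float64(-5.39), np.float64(-0.01), np.float64(-0.0)], np.float64(-0.0)], [[np.float64(-5.39), np.float64(-0.01), np.float64(-0.0)], np.float64(-0.0)], [[np.float64(-5.39), np.float64(-0.01), np.float64(-0.0)], np.float64(-0.0)], [[np.float64(-5.39), np.float64(-0.01), np.float64(-0.0)], np.float64(-0.0)], [[np.float64(-5.39), np.float64(-0.01), np.float64(-0.0)], np.float64(-0.0)]]
2 [[[np.float64(0.0), np.float64(0.0), np.float64(-0.0)], np.float64(-0.127)], [[np.float64(0.0), np.float64(0.0), np.float64(-0.0)], np.float64(-0.063)]]
```

Request:
{"method": "apply_moves", "body": {"series": [[[-2.3,4.7,-0.6],0,0.45],[[-2.3,4.7,-0.6],0,0.45],[[-2.3,4.7,-0.6],0,0.45],[[-2.3,4.7,-0.6],0,0.45],[[-2.3,4.7,-0.6],0,0.45],[[-2.3,4.7,-0.6],0,0.45],[[-2.3,4.7,-0.6],0,0.45],[[-4.7,2.4,0],0,0.45],[[-4.7,2.4,0],0,0.45],[[-4.7,2.4,0],0,0.45],[[-4.7,2.4,0],0,0.45],[[-4.7,2.4,0],0,0.45],[[-4.7,2.4,0],0,0.45],[[-4.7,2.4,0],0,0.45],[[-5.4,0,0],0,0.45],[[-5.4,0,0],0,0.45],[[-5.4,0,0],0,0.45],[[-5.4,0,0],0,0.45],[[-5.4,0,0],-0.13,0.45],[[0,0,0],-0.13,0.45]], "newtons": 40}}

```text
clock: 2.65
tool_pos: [0.4532, -0.2886, 0.2721]
tcp_rot: [-2.215, -2.227, 0.007]
contact_force: [0.2, 0.6, 0.5]
width: 0.0384
```

```bash
python3 - <<'E'
s=open('h.py').read()
i=s.index("def plan")
s=s[:i]+'''def plan(targets,smax=5.8):
    o,R=pose(); p=o['tool_pos'].copy(); th=np.degrees(np.arctan2(R[1,0],R[0,0]))
    print("now",p.round(4),"th",round(th,2),"F",o['contact_force'].round(1),"w",round(o['width'],4),"t",round(o['clock'],2))
    for x,y,z,t in targets:
        d=np.array([x,y,z])-p; n=int(max(np.ceil(np.linalg.norm(d)*100/smax),np.ceil(abs(t-th)/10),1))
        dth=(t-th)/n
        for i in range(n):
            a=np.radians(th); c,s=np.cos(a),np.sin(a); e=d/n*100
            print([[float(round(v,2)) for v in (c*e[0]+s*e[1],s*e[0]-c*e[1],-e[2])],float(round(-np.radians(dth),3))],end=' '); th+=dth
        print(n); p=np.array([x,y,z]); th=t
'''
open('h.py','w').write(s)
E
python3 - <<'E'
from h import *
plan([(.479,-.2926,.2,89.5)])
cv2.imwrite("pics/w1.png",read_camera("wrist")); m=camera_model("wrist"); print(m['rvec'],m['tvec'])
E
```

```text
now [ 0.4532 -0.2886  0.2721] th 90.29 F [0.2 0.6 0.5] w 0.0384 t 2.65
[[-0.21, 1.29, 3.6], 0.007] [[-0.2, 1.29, 3.6], 0.007] 2
[-2.04361099 -2.07209147 -0.31586694] [ 0.29383719 -0.48021482  0.28451975]
```

View pics/w1.png

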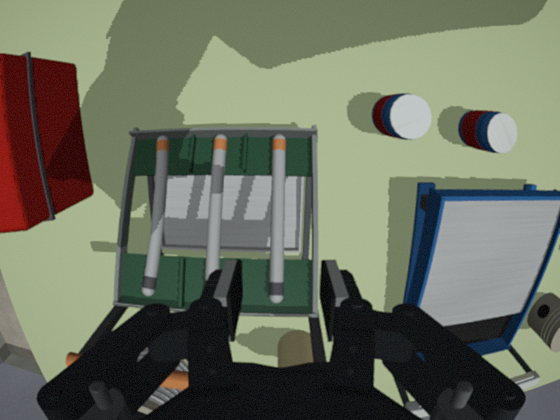

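```bash
cat >> h.py <<'E'
def wray(px,m):
    d=np.array(px,float)-[m['cx'],m['cy']]; r=np.hypot(*d); a=r/m['fx']
    v=np.r_[d/r*np.sin(a),np.cos(a)]; R=cv2.Rodrigues(m['rvec'])[0]
    return -R.T@m['tvec'],R.T@v
def wpt(px,m,z):
    c,v=wray(px,m); return c+v*(z-c[2])/v[2]
E
python3 - <<'E'
from h import *
m=dict(camera_model('wrist'))
print(-cv2.Rodrigues(m['rvec'])[0].T@m['tvec'])
for n,l,u in [("L",(279,145),(276,290)),("M",(221,142),(211,270)),("R",(162,145),(149,285))]:
    print(n,wpt(l,m,.063).round(4),wpt(u,m,.1425).round(4))
print("Lmid",wpt((278,205),m,.103).round(4),"Mmid",wpt((216,205),m,.103),"Rmid",wpt((157,208),m,.103))
E
```

```text
[ 0.3769603  -0.28810146  0.41568803]
L [ 0.4105 -0.2899  0.063 ] [ 0.541  -0.2908  0.1425]
M [ 0.4072 -0.3533  0.063 ] [ 0.5208 -0.3533  0.1425]
R [ 0.4089 -0.4223  0.063 ] [ 0.542  -0.4214  0.1425]
Lmid [ 0.4667 -0.29    0.103 ] Mmid [ 0.46744445 -0.35287858  0.103     ] Rmid [ 0.47132919 -0.41769833  0.103     ]
```

Request:
{"method": "apply_moves", "body": {"series": [[[-0.1,1.3,4.5],0.014,0.45],[[-0.1,1.2,4.5],0,0.45],[[0,0,4.5],0,0.45],[[0,0,3.0],0,0.45],[[0,0,0],0,0.45]]}}

```text
clock: 3.32
tool_pos: [0.4795, -0.2885, 0.1031]
tcp_rot: [2.233, 2.208, -0.006]
contact_force: [-0.3, -0.1, -0.3]
width: 0.0385
```

Run:
```python
from h import *
plan([(.478,-.2905,.093,89.5)])
cv2.imwrite("pics/w2.png",read_camera("wrist"))
```

```text
now [ 0.4795 -0.2885  0.1031] th 89.36 F [-0.3 -0.1 -0.3] w 0.0385 t 3.33
[[-0.2, -0.15, 1.01], -0.002] 1
```

View pics/w2.png

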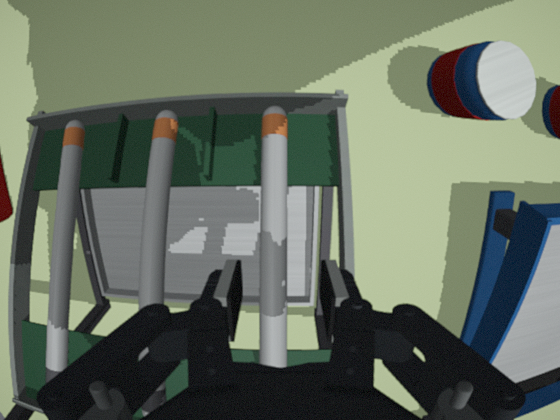

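Request:
{"method": "apply_moves", "body": {"series": [[[-0.2,-0.15,1.1],0,0.45],[[0,0,0],0,0.0],[[0,0,0],0,0.0],[[0,0,0],0,0.0],[[0,0,0],0,0.0]], "newtons": 40}}

```text
clock: 4.0
tool_pos: [0.4797, -0.2918, 0.0966]
tcp_rot: [2.228, 2.202, -0.004]
contact_force: [-0.0, 0.0, -1.3]
width: 0.0124
```

Run:
```python
from h import *
plan([(.478,-.2905,.093,89.5)])
cv2.imwrite("pics/w3.png",read_camera("wrist")[180:420,150:450].repeat(2,0).repeat(2,1))
```

```text
now [ 0.4797 -0.2918  0.0966] th 89.31 F [-0.   0.  -1.3] w 0.0124 t 4.0
[[0.13, -0.17, 0.36], -0.003] 1
```

View pics/w3.png

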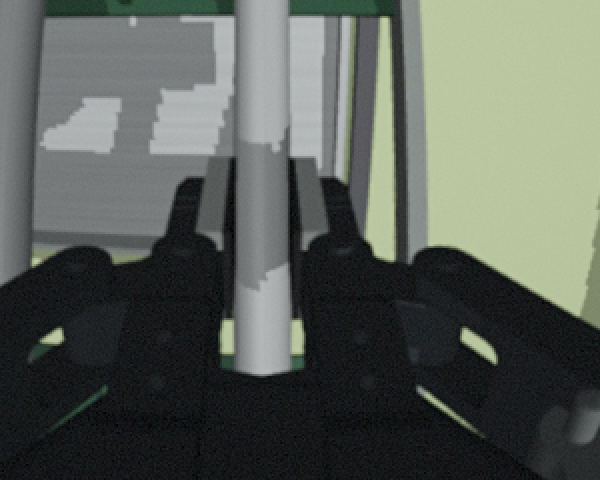

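Request:
{"method": "apply_moves", "body": {"series": [[[0,0,0],0,0.3],[[0,-0.1,0.4],0,0.3],[[0,0,0],0,0.0],[[0,0,0],0,0.0],[[0,0,0],0,0.0]], "newtons": 40}}

```text
clock: 4.68
tool_pos: [0.4787, -0.2919, 0.0925]
tcp_rot: [2.228, 2.202, -0.004]
contact_force: [-0.7, 0.4, 1.4]
width: 0.0124
```

Request:
{"method": "apply_moves", "body": {"series": [[[0,-1.0,-1.7],0,0.0],[[0,-2.0,-3.5],0,0.0],[[0,-2.0,-3.5],0,0.0],[[0,-1.0,-2.5],0,0.0]]}}

```text
clock: 5.18
tool_pos: [0.4145, -0.2893, 0.2084]
tcp_rot: [2.23, 2.205, -0.005]
contact_force: [0.6, -0.5, -0.3]
width: 0.0122
```

Run:
```python
from h import *
plan([(.5046,.011,.2,2.4),(.5046,.011,.13,2.4)])
```

```text
now [ 0.4145 -0.2893  0.2084] th 89.37 F [ 0.6 -0.5 -0.3] w 0.0122 t 5.17
[[3.35, 0.96, 0.09], 0.169] [[3.46, 0.39, 0.09], 0.169] [[3.48, -0.2, 0.09], 0.169] [[3.4, -0.78, 0.09], 0.169] [[3.22, -1.34, 0.09], 0.169] [[2.95, -1.86, 0.09], 0.169] [[2.59, -2.33, 0.09], 0.169] [[2.17, -2.73, 0.09], 0.169] [[1.68, -3.05, 0.09], 0.169] 9
[[0.0, 0.0, 3.5], -0.0] [[0.0, 0.0, 3.5], -0.0] 2
```

Request:
{"method": "apply_moves", "body": {"series": [[[3.4,1.0,0.1],0.17,0.0],[[3.5,0.4,0.1],0.17,0.0],[[3.5,-0.2,0.1],0.17,0.0],[[3.4,-0.8,0.1],0.17,0.0],[[3.2,-1.3,0.1],0.17,0.0],[[3.0,-1.9,0.1],0.17,0.0],[[2.6,-2.3,0.1],0.17,0.0],[[2.2,-2.7,0.1],0.17,0.0],[[1.7,-3.0,0.1],0.17,0.0],[[0,0,1.5],0,0.0],[[0,0,0],0,0.0]]}}

```text
clock: 6.55
tool_pos: [0.5094, 0.016, 0.1941]
tcp_rot: [3.129, -0.035, 0.015]
contact_force: [0.3, -0.0, -0.4]
width: 0.012
```

Run:
```python
from h import *
plan([(.5046,.011,.13,2.4)])
cv2.imwrite("pics/s2.png",read_camera("scene")[130:330,150:400].repeat(3,0).repeat(3,1))
cv2.imwrite("pics/w4.png",read_camera("wrist"))
```

```text
now [0.5094 0.016  0.1941] th -1.26 F [ 0.3 -0.  -0.4] w 0.012 t 6.55
[[-0.24, 0.25, 3.2], -0.032] [[-0.24, 0.25, 3.2], -0.032] 2
```

View pics/s2.png

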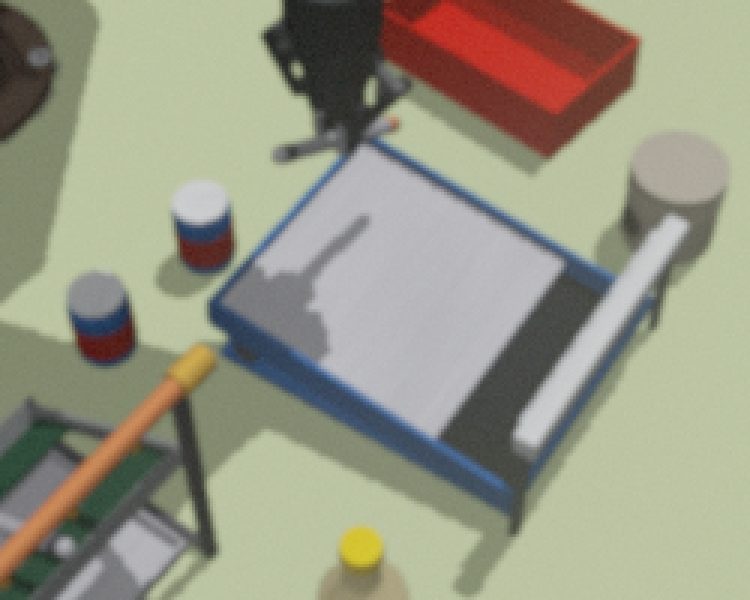

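View pics/w4.png

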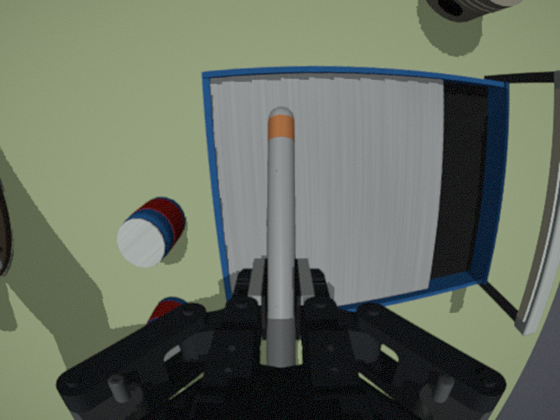

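Request:
{"method": "apply_moves", "body": {"series": [[[-0.25,0.25,3.0],-0.06,0.0],[[-0.25,0.25,3.0],0,0.0],[[0,0,1.5],0,0.0],[[0,0,0],0,0.0]], "newtons": 20}}

```text
clock: 7.15
tool_pos: [0.5062, 0.006, 0.1206]
tcp_rot: [3.128, 0.06, 0.023]
contact_force: [-0.5, -0.5, -0.6]
width: 0.012
```

Run:
```python
from h import *
plan([(.5046,.011,.085,2.4)])
```

```text
now [0.5062 0.006  0.1206] th 2.22 F [-0.5 -0.5 -0.6] w 0.012 t 7.15
[[-0.14, -0.5, 3.56], -0.003] 1
```

Request:
{"method": "apply_moves", "body": {"series": [[[-0.1,-0.3,1.0],0,0.0],[[0,0,1.0],0,0.0],[[0,0,0.8],0,0.0],[[0,0,0.8],0,0.0]], "newtons": 20}}

```text
clock: 7.65
tool_pos: [0.5074, 0.0079, 0.0852]
tcp_rot: [3.127, 0.06, 0.032]
contact_force: [2.1, 1.1, 3.2]
width: 0.0119
```

Run:
```python
from h import *
plan([(.5046,.011,.070,2.4)])
cv2.imwrite("pics/s3.png",read_camera("scene")[130:280,200:400].repeat(4,0).repeat(4,1))
cv2.imwrite("pics/w5.png",read_camera("wrist"))
```

```text
now [0.5074 0.0079 0.0852] th 2.19 F [2.1 1.1 3.2] w 0.0119 t 7.65
[[-0.27, -0.32, 1.52], -0.004] 1
```

View pics/s3.png

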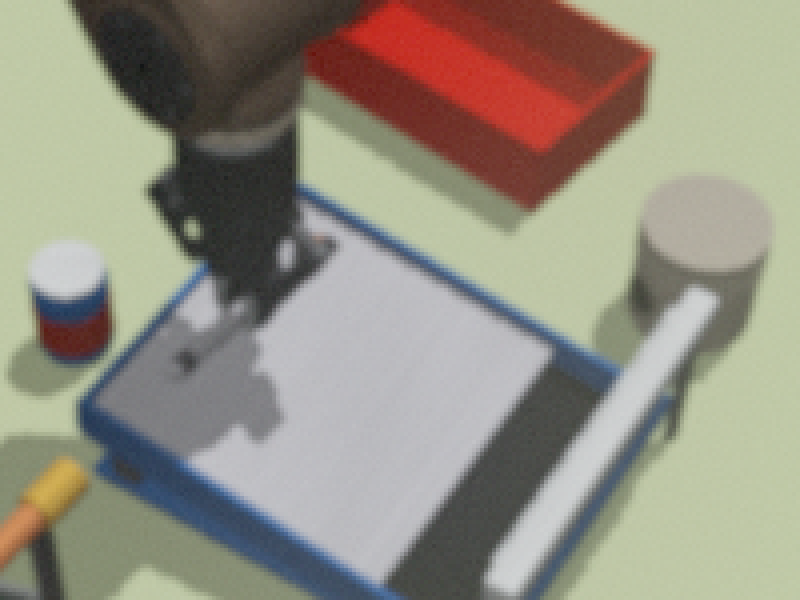

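View pics/w5.png

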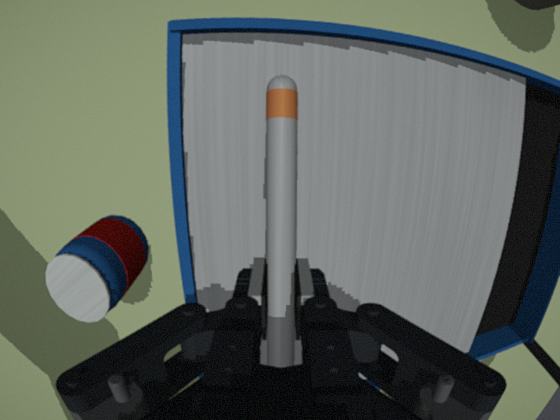

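Request:
{"method": "apply_moves", "body": {"series": [[[-0.1,-0.2,0.6],0,0.0],[[-0.1,-0.1,0.5],0,0.0],[[0,0,0.3],0,0.0]], "newtons": 20}}

```text
clock: 8.12
tool_pos: [0.5051, 0.0109, 0.0704]
tcp_rot: [3.127, 0.06, 0.031]
contact_force: [-8.7, 1.9, 44.1]
width: 0.0125
```

Run:
```python
from h import *
plan([(.5046,.011,.070,2.4)])
cv2.imwrite("pics/s4.png",read_camera("scene")[130:280,200:400].repeat(4,0).repeat(4,1))
```

```text
now [0.5051 0.0109 0.0704] th 2.2 F [-8.7  1.9 44.1] w 0.0125 t 8.12
[[-0.05, -0.01, 0.04], -0.003] 1
```

View pics/s4.png

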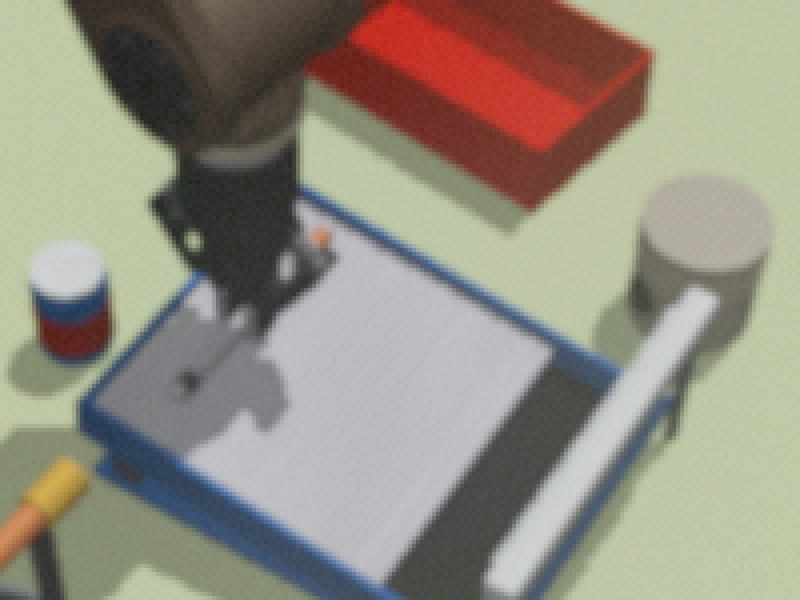

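Request:
{"method": "apply_moves", "body": {"series": [[[0,0,-0.3],0,0.0],[[0,0,0],0,0.3],[[0,0,-0.5],0,0.45],[[0,0,-1.5],0,0.45],[[0,0,-4.0],0,0.45],[[0,0,-4.0],0,0.45]]}}

```text
clock: 8.93
tool_pos: [0.5013, 0.0126, 0.1755]
tcp_rot: [3.128, 0.061, 0.019]
contact_force: [0.8, 0.6, -0.1]
width: 0.0385
```

Run:
```python
from h import *
plan([(.5046,.011,.070,2.4)])
cv2.imwrite("pics/s5.png",read_camera("scene")[130:280,200:400].repeat(4,0).repeat(4,1))
```

```text
now [0.5013 0.0126 0.1755] th 2.24 F [ 0.8  0.6 -0.1] w 0.0385 t 8.93
[[0.16, 0.08, 5.27], -0.001] [[0.16, 0.08, 5.27], -0.001] 2
```

View pics/s5.png

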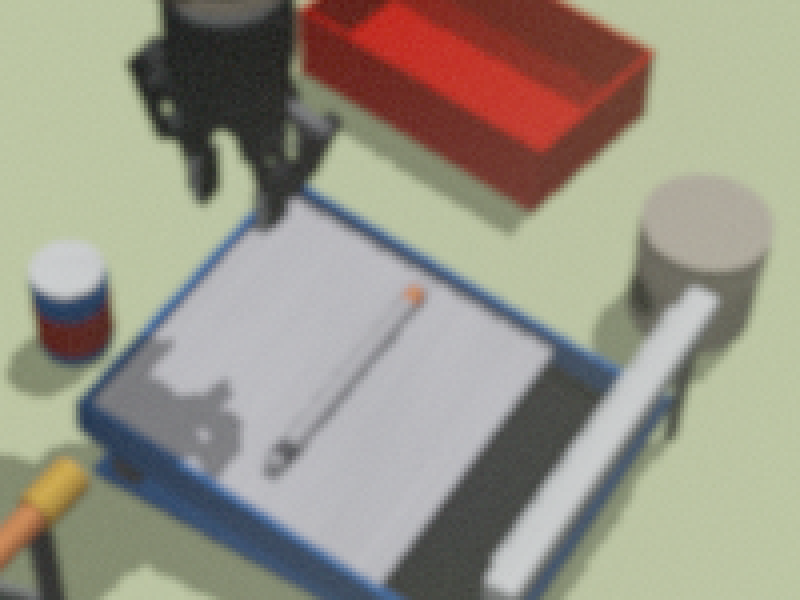

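Run:
```python
from h import *
plan([(.465,-.355,.215,89.4),(.478,-.355,.0925,89.4)])
```

```text
now [0.5029 0.0125 0.1802] th 2.26 F [2.1 0.3 4.5] w 0.0382 t 8.97
[[-0.58, 4.06, -0.39], -0.169] [[-1.26, 3.91, -0.39], -0.169] [[-1.9, 3.64, -0.39], -0.169] [[-2.48, 3.27, -0.39], -0.169] [[-3.0, 2.81, -0.39], -0.169] [[-3.43, 2.26, -0.39], -0.169] [[-3.76, 1.65, -0.39], -0.169] [[-3.98, 1.0, -0.39], -0.169] [[-4.09, 0.31, -0.39], -0.169] 9
[[0.0, 0.43, 4.08], -0.0] [[0.0, 0.43, 4.08], -0.0] [[0.0, 0.43, 4.08], -0.0] 3
```

Request:
{"method": "apply_moves", "body": {"series": [[[-0.6,4.0,-0.6],-0.17,0.45],[[-1.3,3.9,-0.6],-0.17,0.45],[[-1.9,3.6,-0.4],-0.17,0.45],[[-2.5,3.2,-0.4],-0.17,0.45],[[-3.0,2.8,-0.4],-0.17,0.45],[[-3.5,2.2,-0.3],-0.17,0.45],[[-3.8,1.6,-0.3],-0.17,0.45],[[-4.0,1.0,-0.3],-0.17,0.45],[[-4.1,0.3,-0.3],-0.17,0.45],[[0,0,0],0,0.45]], "newtons": 40}}

```text
clock: 10.22
tool_pos: [0.4682, -0.3652, 0.2325]
tcp_rot: [2.14, 2.253, 0.011]
contact_force: [-0.3, 0.1, -0.8]
width: 0.0385
```

Run:
```python
from h import *
plan([(.478,-.355,.115,89.4)])
cv2.imwrite("pics/w6.png",read_camera("wrist"))
cv2.imwrite("pics/s6.png",read_camera("scene")[130:280,200:400].repeat(4,0).repeat(4,1))
m=camera_model('wrist'); print(m['rvec'],m['tvec'])
```

```text
now [ 0.4682 -0.3652  0.2325] th 92.92 F [-0.3  0.1 -0.8] w 0.0385 t 10.22
[[0.32, 0.34, 3.92], 0.021] [[0.33, 0.34, 3.92], 0.021] [[0.34, 0.33, 3.92], 0.021] 3
[-1.98018788 -2.08940396 -0.33564907] [ 0.39006195 -0.46866135  0.22467184]
```

View pics/s6.png

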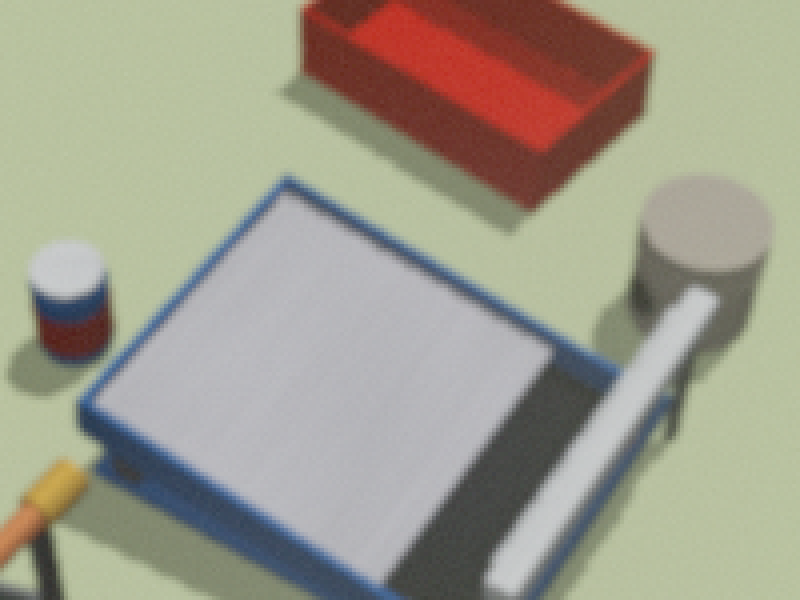

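View pics/w6.png

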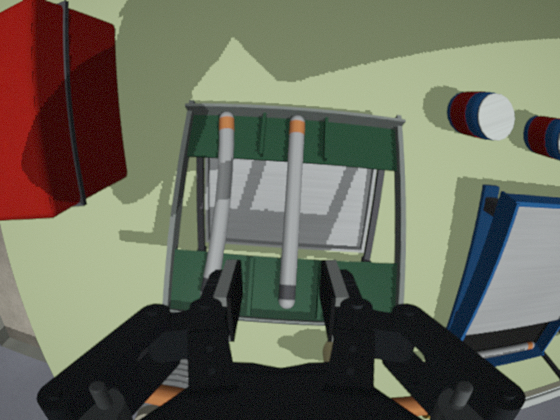

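Run:
```python
from h import *
m=camera_model('wrist')
print(wpt((297,130),m,.063),wpt((287,290),m,.1425),wpt((292,215),m,.103))
```

```text
[ 0.41179325 -0.35310352  0.063     ] [ 0.53588276 -0.35558522  0.1425    ] [ 0.48315277 -0.35425362  0.103     ]
```

Request:
{"method": "apply_moves", "body": {"series": [[[0.4,0.3,3.5],0.03,0.45],[[0.4,0.4,3.5],0.03,0.45],[[0.3,0.3,3.5],0,0.45],[[0,0,2.5],0,0.45],[[0,0,1.0],0,0.45]]}}

```text
clock: 10.95
tool_pos: [0.484, -0.3476, 0.0919]
tcp_rot: [2.215, 2.178, 0.014]
contact_force: [-0.3, 0.9, -0.0]
width: 0.0382
```

Run:
```python
from h import *
plan([(.478,-.3545,.092,89.4)])
```

```text
now [ 0.484  -0.3476  0.0919] th 89.02 F [-0.3  0.9 -0. ] w 0.0382 t 10.95
[[-0.7, -0.59, -0.01], -0.007] 1
```

Request:
{"method": "apply_moves", "body": {"series": [[[-0.7,-0.6,0],-0.007,0.45],[[0,0,0.1],0,0.1],[[0,0,0],0,0.0],[[0,0,0],0,0.0],[[0,0,0],0,0.0]], "newtons": 40}}

```text
clock: 11.58
tool_pos: [0.4782, -0.3547, 0.0935]
tcp_rot: [2.206, 2.184, 0.015]
contact_force: [0.4, -0.4, -1.2]
width: 0.0122
```

Request:
{"method": "apply_moves", "body": {"series": [[[0,-1.0,-1.7],0,0.0],[[0,-2.0,-3.5],0,0.0],[[0,-2.0,-3.5],0,0.0],[[0,-1.0,-2.5],0,0.0]]}}

```text
clock: 12.08
tool_pos: [0.4109, -0.3508, 0.2078]
tcp_rot: [2.207, 2.186, 0.014]
contact_force: [-0.6, -0.7, -1.8]
width: 0.0121
```

Run:
```python
from h import *
plan([(.506,.008,.195,2.4)])
```

```text
now [ 0.4109 -0.3508  0.2078] th 89.45 F [-0.6 -0.7 -1.8] w 0.0121 t 12.07
[[4.0, 1.02, 0.14], 0.169] [[4.11, 0.33, 0.14], 0.169] [[4.11, -0.36, 0.14], 0.169] [[3.99, -1.05, 0.14], 0.169] [[3.76, -1.7, 0.14], 0.169] [[3.42, -2.31, 0.14], 0.169] [[2.98, -2.85, 0.14], 0.169] [[2.46, -3.31, 0.14], 0.169] [[1.87, -3.68, 0.14], 0.169] 9
```

Request:
{"method": "apply_moves", "body": {"series": [[[3.9,1.0,0.1],0.165,0.0],[[4.1,0.3,0.1],0.165,0.0],[[4.1,-0.4,0.1],0.165,0.0],[[3.9,-1.0,0.1],0.165,0.0],[[3.7,-1.7,0.1],0.165,0.0],[[3.4,-2.3,0.1],0.165,0.0],[[2.9,-2.8,0.1],0.165,0.0],[[2.4,-3.2,0.1],0.165,0.0],[[1.5,-3.2,0.5],0.165,0.0],[[0,0,1.5],0,0.0]]}}

```text
clock: 13.32
tool_pos: [0.5012, 0.0052, 0.188]
tcp_rot: [3.114, 0.036, 0.067]
contact_force: [-0.5, 0.4, -1.1]
width: 0.0121
```

Run:
```python
from h import *
plan([(.506,.008,.122,2.4)])
cv2.imwrite("pics/s7.png",read_camera("scene")[130:280,200:400].repeat(4,0).repeat(4,1))
```

```text
now [0.5012 0.0052 0.188 ] th 1.36 F [-0.5  0.4 -1.1] w 0.0121 t 13.32
[[0.24, -0.14, 3.3], -0.009] [[0.25, -0.13, 3.3], -0.009] 2
```

View pics/s7.png

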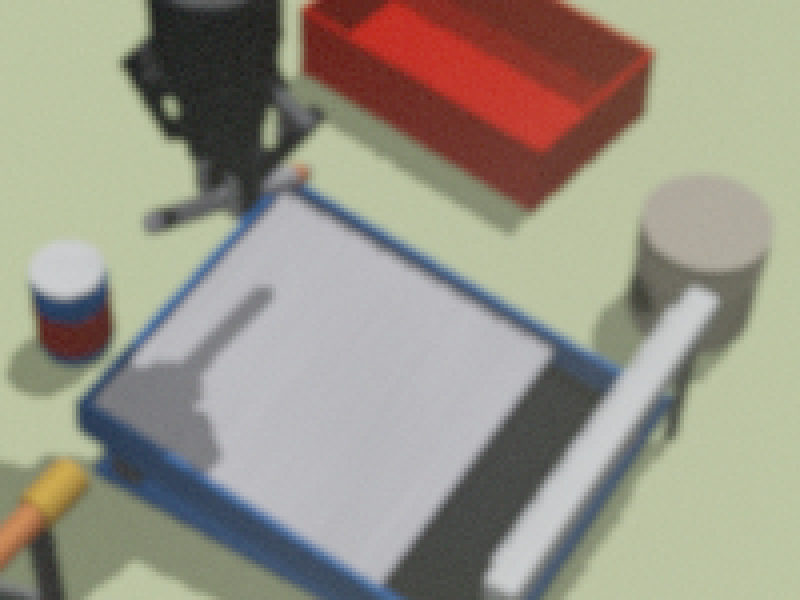

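Request:
{"method": "apply_moves", "body": {"series": [[[0.2,-0.2,2.0],-0.01,0.0],[[0.2,-0.1,2.0],-0.01,0.0],[[0,0,1.5],0,0.0],[[0,0,0.6],0,0.0],[[0,0,0],0,0.0]], "newtons": 20}}

```text
clock: 14.0
tool_pos: [0.5047, 0.0012, 0.1251]
tcp_rot: [3.112, 0.081, 0.061]
contact_force: [-0.1, 0.2, -1.5]
width: 0.0121
```

Run:
```python
from h import *
plan([(.506,.009,.085,2.4)]); print(readout.get_obs()['tcp_rot'])
```

```text
now [0.5047 0.0012 0.1251] th 3.01 F [-0.1  0.2 -1.5] w 0.0121 t 14.0
[[0.17, -0.77, 4.01], 0.011] 1
[3.11216968 0.08093107 0.06056888]
```

Request:
{"method": "apply_moves", "body": {"series": [[[0,-0.3,1.2],0.01,0.0],[[0,-0.3,1.0],0,0.0],[[0,-0.1,0.9],0,0.0],[[0,0,0.8],0,0.0],[[0,0,0.4],0,0.0]], "newtons": 20}}

```text
clock: 14.62
tool_pos: [0.5074, 0.0071, 0.0809]
tcp_rot: [3.112, 0.065, 0.067]
contact_force: [2.3, -0.3, 1.0]
width: 0.0121
```

Run:
```python
from h import *
plan([(.506,.009,.074,2.4)]); print(readout.get_obs()['tcp_rot'])
```

```text
now [0.5074 0.0071 0.0809] th 2.41 F [ 2.3 -0.3  1. ] w 0.0121 t 14.62
[[-0.13, -0.19, 0.69], 0.0] 1
[3.11227246 0.06463875 0.06740702]
```

Request:
{"method": "apply_moves", "body": {"series": [[[-0.1,-0.1,0.5],0,0.0],[[0,0,0.2],0,0.0],[[0,0,0],0,0.0]], "newtons": 20}}

```text
clock: 15.0
tool_pos: [0.5067, 0.008, 0.0732]
tcp_rot: [3.112, 0.064, 0.067]
contact_force: [0.7, 1.0, 0.9]
width: 0.0123
```

Run:
```python
from h import *
plan([(.506,.009,.074,2.4)])
cv2.imwrite("pics/w8.png",read_camera("wrist"))
cv2.imwrite("pics/s8.png",read_camera("scene")[130:280,200:400].repeat(4,0).repeat(4,1))
```

```text
now [0.5067 0.008  0.0732] th 2.41 F [0.7 1.  0.9] w 0.0123 t 15.0
[[-0.07, -0.11, -0.08], 0.0] 1
```

View pics/s8.png

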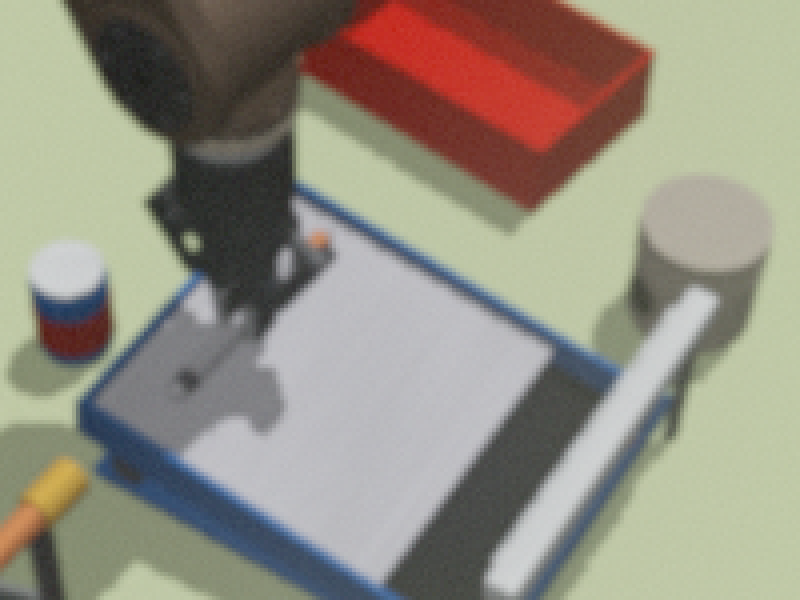

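View pics/w8.png

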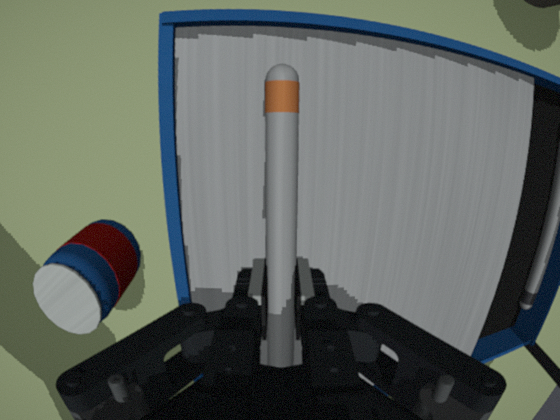

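Request:
{"method": "apply_moves", "body": {"series": [[[0,0,0],0,0.3],[[0,0,-0.4],0,0.45],[[0,0,-1.5],0,0.45],[[0,0,-4.0],0,0.45],[[0,0,-4.0],0,0.45],[[0,0,0],0,0.45]]}}

```text
clock: 15.85
tool_pos: [0.5016, 0.0107, 0.1782]
tcp_rot: [3.112, 0.066, 0.067]
contact_force: [-0.2, -0.0, -0.1]
width: 0.0384
```

Run:
```python
from h import *
plan([(.465,-.41,.23,89.4)]); print(readout.get_obs()['tcp_rot'])
cv2.imwrite("pics/s9.png",read_camera("scene")[130:280,200:400].repeat(4,0).repeat(4,1))
```

```text
now [0.5016 0.0107 0.1782] th 2.47 F [-0.2 -0.  -0.1] w 0.0384 t 15.85
[[-0.61, 4.65, -0.58], -0.169] [[-1.38, 4.48, -0.58], -0.169] [[-2.11, 4.19, -0.58], -0.169] [[-2.79, 3.78, -0.58], -0.169] [[-3.38, 3.25, -0.58], -0.169] [[-3.88, 2.64, -0.58], -0.169] [[-4.27, 1.95, -0.58], -0.169] [[-4.53, 1.21, -0.58], -0.169] [[-4.67, 0.43, -0.58], -0.169] 9
[3.11198823 0.06608839 0.06706228]
```

View pics/s9.png

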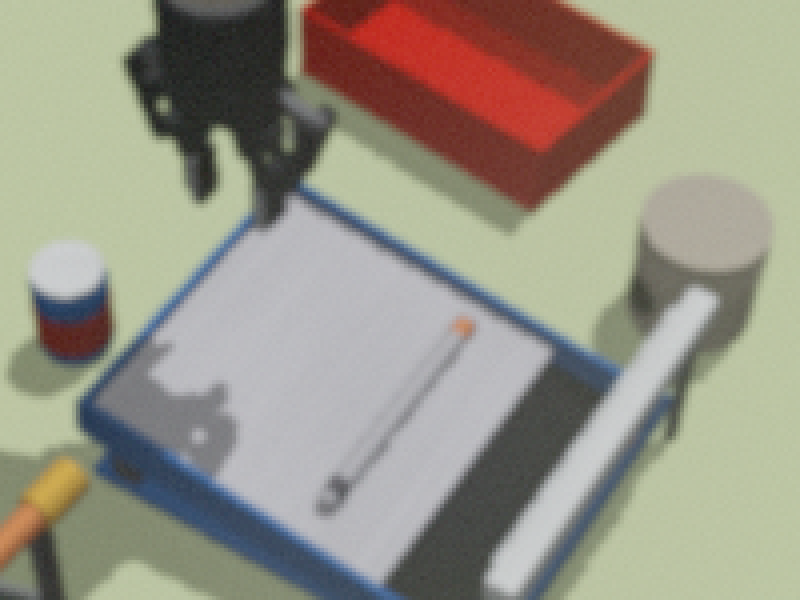

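Request:
{"method": "apply_moves", "body": {"series": [[[-0.5,3.0,-0.6],-0.1,0.45],[[-1.1,4.5,-0.6],-0.15,0.45],[[-1.9,4.2,-0.6],-0.15,0.45],[[-2.5,3.9,-0.6],-0.15,0.45],[[-3.1,3.4,-0.6],-0.15,0.45],[[-3.6,2.9,-0.6],-0.15,0.45],[[-4.0,2.3,-0.5],-0.15,0.45],[[-4.3,1.7,-0.5],-0.15,0.45],[[-4.4,1.0,-0.3],-0.15,0.45],[[-3.5,0.4,0],-0.15,0.45],[[-1.0,0,0],-0.1,0.45],[[0,0,0],0,0.45]], "newtons": 40}}

```text
clock: 17.4
tool_pos: [0.4418, -0.4413, 0.2265]
tcp_rot: [2.117, 2.279, 0.01]
contact_force: [-0.9, 0.2, -0.8]
width: 0.0385
```

Run:
```python
from h import *
plan([(.478,-.417,.115,89.4)]); print(readout.get_obs()['tcp_rot'])
m=camera_model('wrist');im=read_camera("wrist")
cv2.imwrite("pics/w10.png",im)
cv2.imwrite("pics/s10.png",read_camera("scene")[130:280,200:400].repeat(4,0).repeat(4,1))
print(m['rvec'],m['tvec'])
```

```text
now [ 0.4418 -0.4413  0.2265] th 94.19 F [-0.9  0.2 -0.8] w 0.0385 t 17.4
[[0.72, 1.26, 3.72], 0.028] [[0.75, 1.24, 3.72], 0.028] [[0.79, 1.22, 3.72], 0.028] 3
[2.11746468 2.27866453 0.01016205]
[-1.95790127 -2.1158273  -0.33838306] [ 0.47680825 -0.42667882  0.23253716]
```

View pics/s10.png

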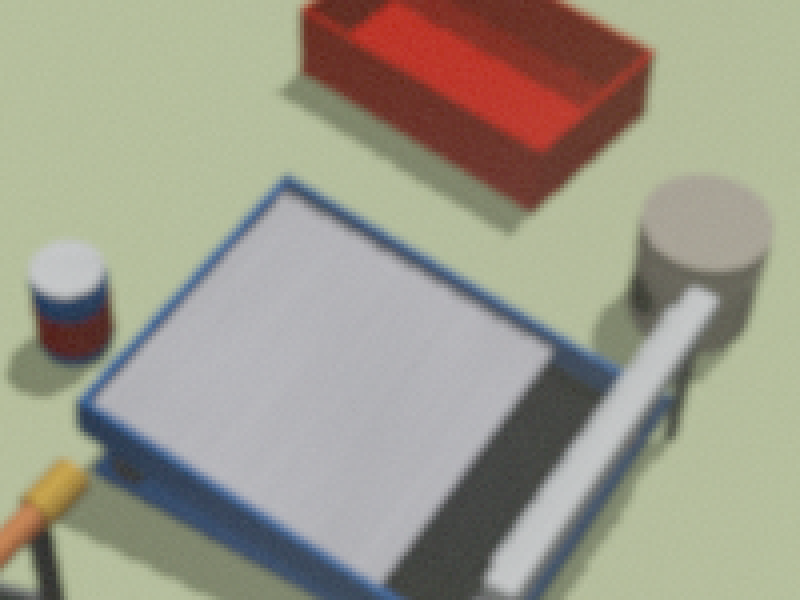

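View pics/w10.png

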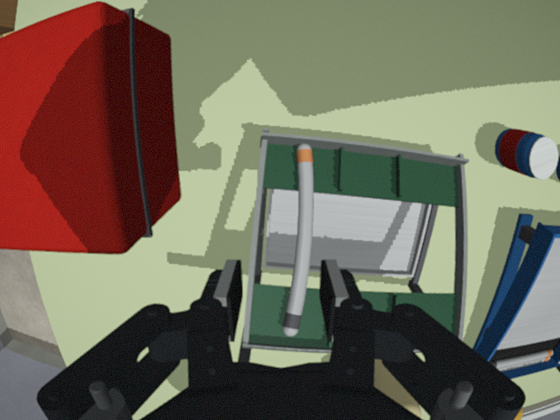

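Run:
```python
from h import *
m=camera_model('wrist')
print(wpt((305,155),m,.063),wpt((291,325),m,.1425),wpt((304,235),m,.103))
```

```text
[ 0.40757068 -0.42270365  0.063     ] [ 0.54215977 -0.42535909  0.1425    ] [ 0.4722918 -0.4195579  0.103    ]
```

Request:
{"method": "apply_moves", "body": {"series": [[[0.6,1.0,3.0],0.02,0.45],[[0.6,1.1,3.2],0.02,0.45],[[0.5,0.9,3.2],0.02,0.45],[[0.2,0.2,2.0],0.02,0.45],[[0,0,0.8],0,0.45],[[0,0,0],0,0.45]]}}

```text
clock: 18.25
tool_pos: [0.4786, -0.4167, 0.103]
tcp_rot: [2.217, 2.182, 0.013]
contact_force: [0.1, 0.3, 0.5]
width: 0.0384
```

Run:
```python
from h import *
plan([(.477,-.419,.092,89.4)])
cv2.imwrite("pics/w11.png",read_camera("wrist"))
```

```text
now [ 0.4786 -0.4167  0.103 ] th 89.07 F [0.1 0.3 0.5] w 0.0384 t 18.25
[[-0.23, -0.16, 1.1], -0.006] 1
```

View pics/w11.png

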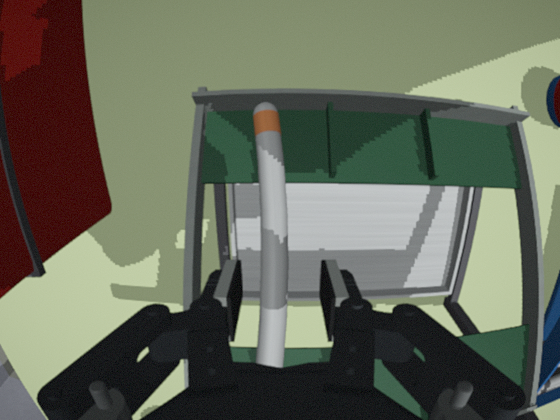

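Request:
{"method": "apply_moves", "body": {"series": [[[-0.3,-0.15,0.7],0,0.45],[[0,0,0.5],0,0.3],[[0,0,0],0,0.0],[[0,0,0],0,0.0],[[0,0,0],0,0.0],[[0,0,0],0,0.0]], "newtons": 40}}

```text
clock: 19.05
tool_pos: [0.4775, -0.4211, 0.0926]
tcp_rot: [2.215, 2.178, 0.012]
contact_force: [-0.5, -0.1, -2.0]
width: 0.0122
```

Request:
{"method": "apply_moves", "body": {"series": [[[0,-0.7,-1.2],0,0.0],[[0,-1.5,-2.6],0,0.0],[[0,-2.0,-3.5],0,0.0],[[0,-1.0,-2.5],0,0.0],[[0,0,-1.0],0,0.0]]}}

```text
clock: 19.68
tool_pos: [0.419, -0.4175, 0.2041]
tcp_rot: [2.215, 2.179, 0.012]
contact_force: [-0.0, 0.2, -0.9]
width: 0.0123
```

Run:
```python
from h import *
plan([(.506,.008,.195,2.4)])
cv2.imwrite("pics/w12.png",read_camera("wrist"))
```

```text
now [ 0.419  -0.4175  0.2041] th 89.04 F [-0.   0.2 -0.9] w 0.0123 t 19.68
[[4.74, 0.89, 0.1], 0.168] [[4.82, 0.08, 0.1], 0.168] [[4.77, -0.73, 0.1], 0.168] [[4.58, -1.51, 0.1], 0.168] [[4.26, -2.26, 0.1], 0.168] [[3.83, -2.94, 0.1], 0.168] [[3.28, -3.54, 0.1], 0.168] [[2.64, -4.04, 0.1], 0.168] [[1.93, -4.42, 0.1], 0.168] 9
```

View pics/w12.png

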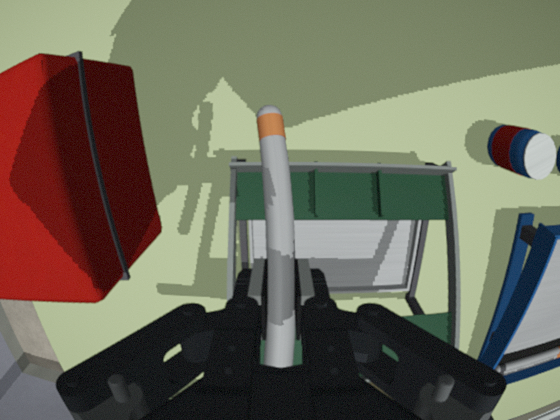

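Request:
{"method": "apply_moves", "body": {"series": [[[3.0,0.6,0],0.09,0.0],[[4.3,0.5,0],0.15,0.0],[[4.4,-0.1,0.1],0.15,0.0],[[4.4,-0.8,0.1],0.15,0.0],[[4.2,-1.4,0.1],0.15,0.0],[[4.0,-2.0,0.1],0.15,0.0],[[3.7,-2.6,0.1],0.15,0.0],[[3.2,-3.1,0.1],0.15,0.0],[[2.7,-3.5,0.1],0.15,0.0],[[1.9,-3.7,0.3],0.15,0.0],[[0.5,-2.0,0.5],0.1,0.0],[[0,0,0.5],0,0.0]]}}

```text
clock: 21.22
tool_pos: [0.5334, 0.0322, 0.1717]
tcp_rot: [3.125, -0.053, 0.035]
contact_force: [0.5, -0.9, -0.8]
width: 0.0124
```

Run:
```python
from h import *
plan([(.506,.008,.124,2.4)]);print(readout.get_obs()['tcp_rot'])
```

```text
now [0.5334 0.0322 0.1717] th -1.94 F [ 0.5 -0.9 -0.8] w 0.0124 t 21.23
[[-1.33, 1.25, 2.39], -0.038] [[-1.37, 1.2, 2.39], -0.038] 2
[ 3.12463206 -0.0531101   0.03492874]
```

Request:
{"method": "apply_moves", "body": {"series": [[[-1.3,1.2,1.6],-0.04,0.0],[[-1.3,1.0,1.6],-0.03,0.0],[[0,0,0.8],0,0.0],[[0,0,0],0,0.0]], "newtons": 20}}

```text
clock: 21.72
tool_pos: [0.5074, 0.008, 0.1287]
tcp_rot: [3.124, 0.069, 0.031]
contact_force: [0.5, 0.1, -1.1]
width: 0.0121
```

Run:
```python
from h import *
plan([(.506,.008,.085,2.4)]);print(readout.get_obs()['tcp_rot'])
```

```text
now [0.5074 0.008  0.1287] th 2.52 F [ 0.5  0.1 -1.1] w 0.0121 t 21.73
[[-0.14, -0.01, 4.37], 0.002] 1
[3.12351826 0.06851161 0.03055064]
```

Request:
{"method": "apply_moves", "body": {"series": [[[0,0,1.2],0,0.0],[[0,0,1.2],0,0.0],[[0,0,1.0],0,0.0],[[0,0,0.8],0,0.0],[[0,0,0.4],0,0.0]], "newtons": 20}}

```text
clock: 22.35
tool_pos: [0.5107, 0.0072, 0.0809]
tcp_rot: [3.123, 0.069, 0.037]
contact_force: [1.7, -1.0, 2.0]
width: 0.0123
```

Run:
```python
from h import *
plan([(.506,.008,.0735,2.4)])
```

```text
now [0.5107 0.0072 0.0809] th 2.54 F [ 1.7 -1.   2. ] w 0.0123 t 22.35
[[-0.46, -0.1, 0.74], 0.002] 1
```

Request:
{"method": "apply_moves", "body": {"series": [[[-0.1,0,0.5],0,0.0],[[0,0,0.3],0,0.0],[[0,0,0],0,0.0]], "newtons": 20}}

```text
clock: 22.72
tool_pos: [0.51, 0.007, 0.0723]
tcp_rot: [3.123, 0.069, 0.037]
contact_force: [0.3, -1.8, 2.7]
width: 0.0126
```

Run:
```python
from h import *
plan([(.506,.008,.0735,2.4)])
cv2.imwrite("pics/w13.png",read_camera("wrist"))
```

```text
now [0.51   0.007  0.0723] th 2.53 F [ 0.3 -1.8  2.7] w 0.0126 t 22.73
[[-0.39, -0.12, -0.12], 0.002] 1
```

View pics/w13.png

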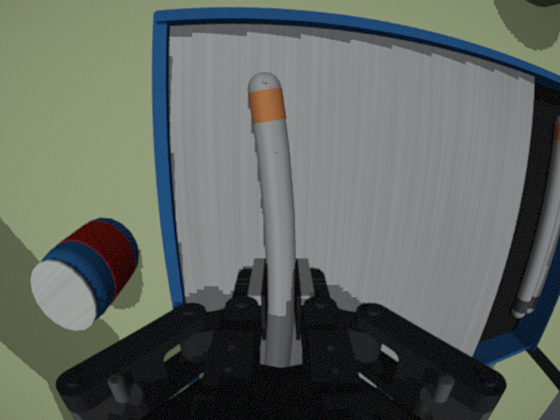

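Request:
{"method": "apply_moves", "body": {"series": [[[0,0,0],0,0.3],[[0,0,-0.4],0,0.45],[[0,0,-1.5],0,0.45],[[0,0,-3.0],0,0.45],[[0,0,-3.0],0,0.45],[[0,0,0],0,0.45],[[0,0,0],0,0.45],[[0,0,0],0,0.45],[[0,0,0],0,0.45],[[0,0,0],0,0.45],[[0,0,0],0,0.45],[[0,0,0],0,0.45],[[0,0,0],0,0.45],[[0,0,0],0,0.45],[[0,0,0],0,0.45],[[0,0,0],0,0.45]]}}

```text
clock: 24.78
tool_pos: [0.5065, 0.0088, 0.1552]
tcp_rot: [3.123, 0.07, 0.033]
contact_force: [-0.7, 0.2, 0.0]
width: 0.0381
```

Run:
```python
from h import *
plan([(.506,.008,.0735,2.4)]);print(readout.get_obs()['tcp_rot'])
m=camera_model('wrist');cv2.imwrite("pics/w14.png",read_camera("wrist"))
print(m['rvec'],m['tvec'])
cv2.imwrite("pics/s14.png",read_camera("scene")[130:280,200:400].repeat(4,0).repeat(4,1))
```

```text
now [0.5065 0.0088 0.1552] th 2.57 F [-0.7  0.2  0. ] w 0.0381 t 24.77
[[-0.03, 0.04, 4.08], 0.002] [[-0.03, 0.04, 4.08], 0.002] 2
[3.12336605 0.06985294 0.03261655]
[-2.8172849  -0.06042538 -0.04057187] [-0.510127   -0.02947561  0.29212725]
```

View pics/w14.png

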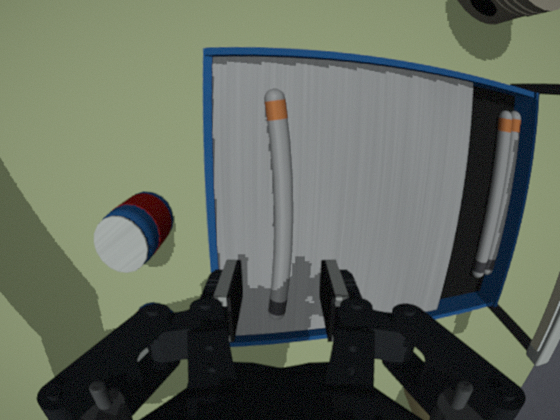

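View pics/s14.png

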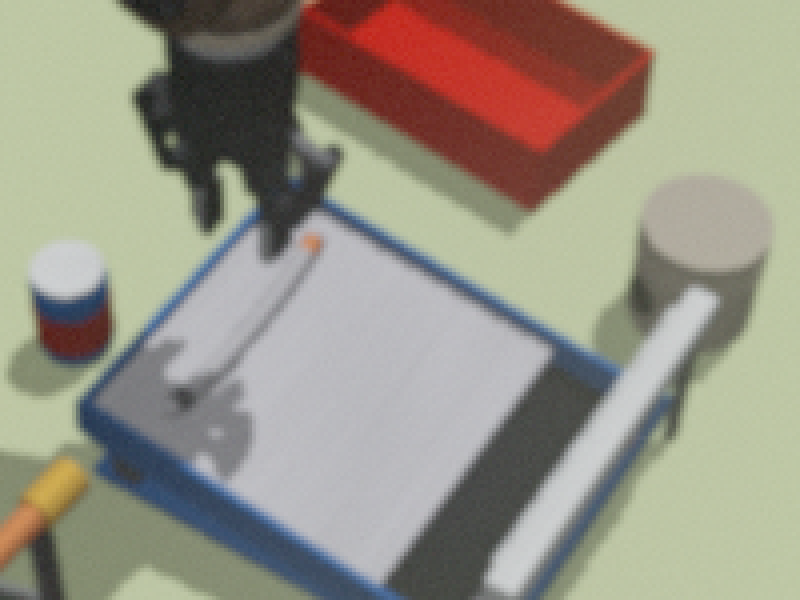

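Run:
```python
from h import *
m=camera_model('wrist')
for p in [(275,98),(288,205),(277,305)]: print(wpt(p,m,.076))
```

```text
[0.50101174 0.09497201 0.076     ]
[0.51346945 0.02062396 0.076     ]
[ 0.5092125  -0.06485176  0.076     ]
```

Request:
{"method": "apply_moves", "body": {"series": [[[0.2,-0.2,2.5],0,0.45],[[0.2,-0.1,2.5],0,0.45],[[0,0,2.0],0,0.45],[[0,0,0.5],0,0.45],[[0,0,0],0,0.45]], "newtons": 40}}

```text
clock: 25.5
tool_pos: [0.513, 0.0107, 0.0792]
tcp_rot: [3.123, 0.07, 0.036]
contact_force: [0.3, 0.2, 0.1]
width: 0.0385
```

Run:
```python
from h import *
plan([(.512,.012,.0735,2.4)])
```

```text
now [0.513  0.0107 0.0792] th 2.57 F [0.3 0.2 0.1] w 0.0385 t 25.5
[[-0.09, -0.13, 0.57], 0.003] 1
```

Request:
{"method": "apply_moves", "body": {"series": [[[0,-0.1,0.6],0,0.45],[[0,0,0],0,0.2],[[0,0,0],0,0.0],[[0,0,0],0,0.0],[[0,0,0],0,0.0]], "newtons": 40}}

```text
clock: 26.12
tool_pos: [0.5137, 0.0117, 0.0746]
tcp_rot: [3.123, 0.07, 0.041]
contact_force: [-0.1, 0.5, -1.2]
width: 0.0114
```

Request:
{"method": "apply_moves", "body": {"series": [[[0,0,-1.0],0,0.0],[[0,0,-2.5],0,0.0],[[0,0,-4.0],0,0.0],[[0,0,-3.0],0,0.0]]}}

```text
clock: 26.62
tool_pos: [0.5099, 0.0136, 0.1823]
tcp_rot: [3.123, 0.07, 0.034]
contact_force: [0.4, -0.8, -0.9]
width: 0.0118
```

Run:
```python
from h import *
plan([(.473,.342,.185,83.3)]);print(readout.get_obs()['tcp_rot'])
cv2.imwrite("pics/w15.png",read_camera("wrist"))
```

```text
now [0.5099 0.0136 0.1823] th 2.57 F [ 0.4 -0.8 -0.9] w 0.0118 t 26.62
[[-0.25, -3.66, -0.03], -0.157] [[0.33, -3.66, -0.03], -0.157] [[0.89, -3.56, -0.03], -0.157] [[1.44, -3.38, -0.03], -0.157] [[1.95, -3.11, -0.03], -0.157] [[2.41, -2.77, -0.03], -0.157] [[2.81, -2.36, -0.03], -0.157] [[3.15, -1.89, -0.03], -0.157] [[3.4, -1.38, -0.03], -0.157] 9
[3.12332106 0.06979955 0.03372225]
```

View pics/w15.png

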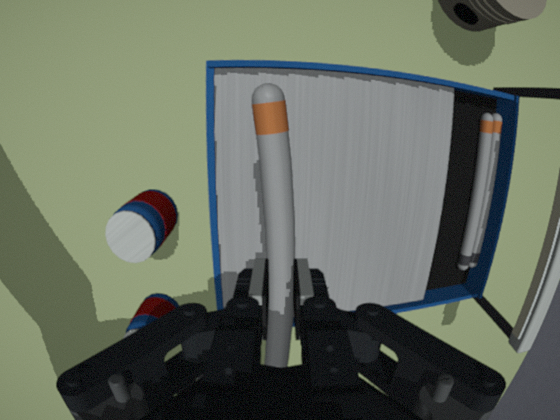

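Held securely. On to the bin.

Request:
{"method": "apply_moves", "body": {"series": [[[-0.1,-2.5,0],-0.09,0.0],[[0.1,-3.5,0],-0.15,0.0],[[0.6,-3.5,0],-0.15,0.0],[[1.1,-3.4,0],-0.15,0.0],[[1.6,-3.2,0],-0.15,0.0],[[2.1,-2.9,0],-0.15,0.0],[[2.5,-2.6,0],-0.15,0.0],[[2.9,-2.2,0],-0.15,0.0],[[3.2,-1.7,0],-0.15,0.0],[[2.5,-1.0,0],-0.15,0.0],[[0.8,0,0],-0.05,0.0],[[0,0,0],0,0.0]]}}

```text
clock: 28.18
tool_pos: [0.4643, 0.3677, 0.1829]
tcp_rot: [2.183, 2.211, 0.016]
contact_force: [-0.1, -0.1, -1.8]
width: 0.012
```

Run:
```python
from h import *
plan([(.473,.342,.10,83.3),(.473,.342,.03,83.3)]);print(readout.get_obs()['tcp_rot'])
cv2.imwrite("pics/w16.png",read_camera("wrist"))
```

```text
now [0.4643 0.3677 0.1829] th 90.69 F [-0.1 -0.1 -1.8] w 0.012 t 28.18
[[-1.29, 0.42, 4.14], 0.065] [[-1.26, 0.5, 4.14], 0.065] 2
[[0.0, 0.0, 3.5], -0.0] [[0.0, 0.0, 3.5], -0.0] 2
[2.18334546 2.21053487 0.01612312]
```

View pics/w16.png

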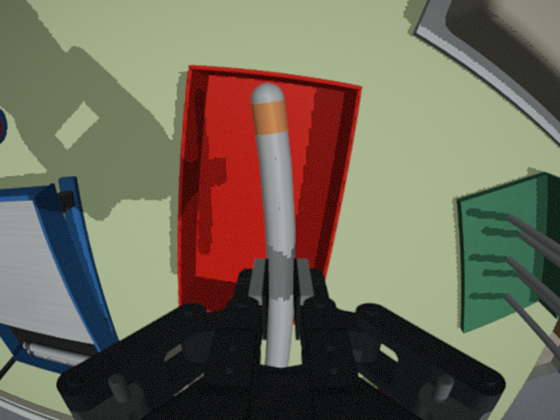

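Request:
{"method": "apply_moves", "body": {"series": [[[-1.3,0.4,2.0],0.065,0.0],[[-1.2,0.4,2.5],0.05,0.0],[[0,0,2.0],0,0.0],[[0,0,1.0],0,0.0],[[0,0,0],0,0.0]]}}

```text
clock: 28.85
tool_pos: [0.4752, 0.3376, 0.1081]
tcp_rot: [2.321, 2.066, 0.022]
contact_force: [-0.1, -0.1, -1.5]
width: 0.0117
```

Run:
```python
from h import *
plan([(.473,.342,.022,83.3)])
cv2.imwrite("pics/w17.png",read_camera("wrist"))
```

```text
now [0.4752 0.3376 0.1081] th 83.34 F [-0.1 -0.1 -1.5] w 0.0117 t 28.85
[[0.2, -0.14, 4.31], 0.0] [[0.2, -0.14, 4.31], 0.0] 2
```

View pics/w17.png

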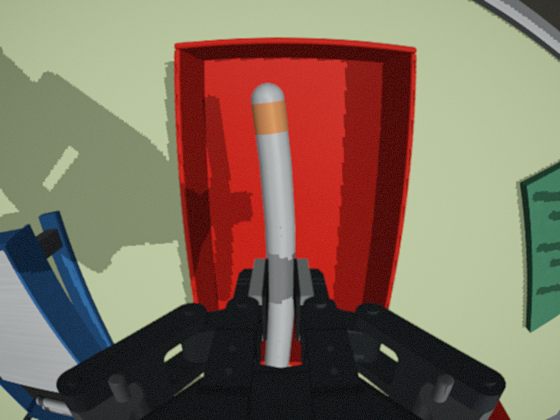

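Request:
{"method": "apply_moves", "body": {"series": [[[0.2,-0.1,2.5],0,0.0],[[0.2,-0.1,3.0],0,0.0],[[0,0,2.0],0,0.0],[[0,0,0.6],0,0.0],[[0,0,0],0,0.0]]}}

```text
clock: 29.52
tool_pos: [0.4791, 0.3427, 0.0305]
tcp_rot: [2.319, 2.065, 0.035]
contact_force: [0.9, 0.4, -2.0]
width: 0.0116
```

Run:
```python
from h import *
plan([(.473,.342,.018,83.3)])
```

```text
now [0.4791 0.3427 0.0305] th 83.33 F [ 0.9  0.4 -2. ] w 0.0116 t 29.52
[[-0.14, -0.59, 1.25], 0.001] 1
```

Lower a bit more, release, rise, and move clear.

Request:
{"method": "apply_moves", "body": {"series": [[[0,-0.3,1.0],0,0.0],[[0,0,0.4],0,0.0],[[0,0,0],0,0.3],[[0,0,0],0,0.45],[[0,0,-1.0],0,0.45],[[0,0,-3.0],0,0.45],[[0,0,-5.0],0,0.45],[[0,0,-5.0],0,0.45],[[0,0,-4.0],0,0.45],[[2.0,-1.0,0],0,0.45],[[0,0,0],0,0.45],[[0,0,0],0,0.45],[[0,0,0],0,0.45],[[0,0,0],0,0.45]]}}

```text
clock: 31.28
tool_pos: [0.4615, 0.3653, 0.2085]
tcp_rot: [2.319, 2.063, 0.047]
contact_force: [-0.2, -0.2, -0.2]
width: 0.0384
```

Run:
```python
from h import *
plan([(.473,.342,.018,83.3)])
cv2.imwrite("pics/w18.png",read_camera("wrist"))
cv2.imwrite("pics/t18.png",read_camera("top")[60:300,120:480].repeat(2,0).repeat(2,1))
cv2.imwrite("pics/s18.png",read_camera("scene"))
```

```text
now [0.4615 0.3653 0.2085] th 83.29 F [-0.2 -0.2 -0.2] w 0.0384 t 31.27
[[-0.55, 0.35, 4.76], -0.0] [[-0.55, 0.35, 4.76], -0.0] [[-0.55, 0.35, 4.76], -0.0] [[-0.55, 0.35, 4.76], -0.0] 4
```

View pics/w18.png

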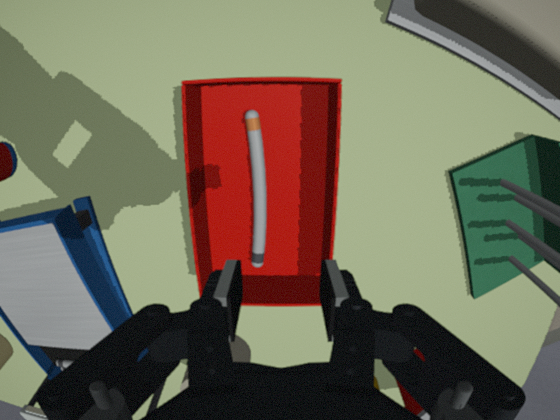

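View pics/t18.png

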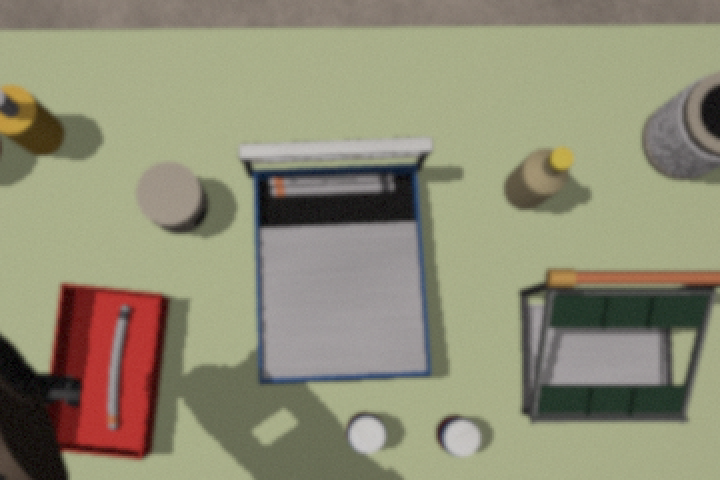

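View pics/s18.png

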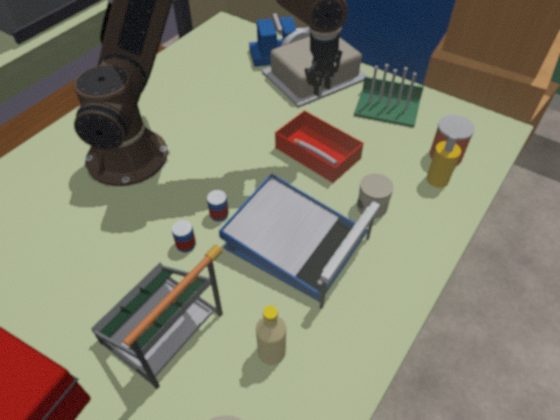

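The pictures show two rods in the tray (top view, around (335,187)), the bowed one in the bin, the rack empty and the bystanders where they stood.

```bash
python3 -c "
from station import job
print(job.finish_job())"
```

```text
the job is handed in; nothing more can be done
None
```

The roll test is done and handed in at about 31 s, well under the 72 s limit. I laid each of the three rods on the check plate and let go, one at a time:

- **Two straight rods:** both rolled down by themselves. The last top and wrist pictures show them side by side in the tray.
- **One bent rod:** it visibly bows. It stayed put for about 2 s after I let go, so I lifted it off and lowered it into the red scrap bin. The last pictures show it lying flat inside.

The rack is empty, the piston, tins and wash bottle stand where they were, and the gripper is clear of everything with near-zero force.

**Force on the first rod:** while I was levelling it on the plate, the fingers and rod pressed down with about 44 N for a moment, measured at the wrist. That is well below the 120 N wrist limit. It is over the 40 N limit for the arm or gripper body, but I believe only the fingertips and rod touched the plate. I stopped about 3 mm higher for the other two rods, and every reading I took there was below 5 N.

**Measurement mismatch:** the rods measured 63 to 69 mm apart rather than the stated 60 mm. I gripped them at the measured positions and all three grasps held.

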